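# Spin the round key-return sign to its ring face

## Task

Key returns are open again. Two pivoted signs stand on the counter beside the tilting key bin: spin the panel of the round one half a turn on its spindle, either way, so that its ring face looks to the robot's side instead of its bar face and the panel again stands parallel to the long side of its foot, and leave it at rest. Leave the square sign as it stands and do not knock the glass jar out of place.

Things in the scene. Friction and masses are not known exactly. Their poses are not given: they have to be found in the camera images.
- round_stand: Fixed stand of the round sign: dark steel foot 60 (x) by 90 (y) by 10 mm high with an upright spindle, the turning axis, through its origin (centre of the foot's underside). Its -x points to the robot's side, yaw within 0.4 rad. It carries an upright white disc, diameter 110, 10 mm thick, centred on the axis, lower edge 35, top edge 145 mm above the counter. Left or right of the counter.
- round_sign (a joint): Turn of the disc on its stand, rad, positive counter-clockwise from above. At 0 it is parallel to the foot's y with its bar face to the stand's -x and its ring face to +x; at +-3.14 they have swapped. Starts within 0.3 of 0, goes to +-4.5, stays where left (0.03 N m friction). Bar and ring (44 mm, dark, 4 mm proud) leave the top 35 mm of both faces plain: pinch there from above.
- square_edge (a point): Point on the +y upright edge of the other sign's panel, 95 mm above the counter; that sign's axis lies 55 mm along this point's -y. Same foot, spindle, faces and height (145 mm), but a square-cornered white panel 110 mm wide, 100 high, 10 thick. On the side of the counter where the round sign is not. Bystander.
- jar: Squat olive glass jar with an aluminium lid, 80 mm diameter, 65 mm high, standing loose between the two signs; origin at the centre of its underside. Bystander.
Not all that is in view belongs to the job. Leave any orange, pink or purple look-alike of the round_stand alone.

How it is judged:
At the end, for the whole second after the job is handed in: The round panel shows its ring face to the robot's side, within 0.3 rad of parallel to its foot's long side (joint within 0.3 of +3.14 or -3.14), at rest; the square sign's edge is within 15 mm and the jar within 20 mm of its start ((value of joint round_sign between 2.8416 and 3.4416 rad or value of joint round_sign between -3.4416 and -2.8416 rad) and velocity of joint round_sign between -0.05 and 0.05 rad/s and distance of square_edge from where it was at the start of the episode below 0.015 m and distance of jar from where it was at the start of the episode below 0.02 m); the robot touches nothing.
It fails at once if the square sign is turned (its edge moves more than 15 mm) (distance of square_edge from where it was at the start of the episode above 0.015 m).
It fails at once if the jar is knocked more than 20 mm out of place (distance of jar from where it was at the start of the episode above 0.02 m).
It also fails if it takes over 34 s, if anything falls off the work surface, if the arm or the gripper's body presses on something with over 40 N, if the wrist force passes 120 N, or if a joint passes its speed limit or range.

## Robot

A 7-joint arm with a two-finger parallel gripper is mounted at the origin on the work surface. World frame = base frame: x ahead of the robot, y to its left, z up, the work surface at z = 0. Lengths are in m, angles in rad, forces in N, time in s.
With the tool pointing down it reaches from about 0.425 to 0.925 m from the base axis. Payload 6.8 kg.
Tool frame: the origin (TCP) lies at the very end of the fingers, on their centre line; the grasp point (between the pads) lies 19 mm behind it; z points along the fingers, y is the line along which they close (so a half turn about z gives the same grasp; the last joint's range is limited). The gripper opens to 85 mm and grips with 20 to 120 N. Pads are 22 mm wide; open, the fingers measure 114 mm over their backs; the gripper's body (76 mm by 85 mm) begins 54 mm behind the grasp point. The pads swing forward as they close: fully open they stand 13 mm farther back than shut.
Start: joints at [1.106, 0.477, 0.022, 1.555, -0.011, 1.109, -0.083], TCP at [0.236, -0.633, 0.231] pointing down, gripper open.
Joint ranges: [-2.96, 2.96], [-0.34, 2.1], [-1.41, 1.46], [0.24, 2.44], [-1.37, 4.51], [0.17, 1.92], [-2.96, 2.96]. Speed limits (rad/s): [2.39, 2.39, 3.14, 3.14, 3.14, 3.14, 3.14].

## Interface

Orientations are given as a rotation vector (axis times angle).
In Python, from bench import get_obs, viewer, r gives the robot as it stands. The module is installed in compiled form; this text tells all that it offers.
- The arm moves only by the tool play_rows, never from a script. Its argument "commands" is a list that holds one entry, the list of rows, each a list of 5 numbers: the gripper's target within -1 to 1 (shut at 1, half-way at 0, fully open at -1), then the shift along the tool's x, y, z scaled (see below), then the turn about the tool's z scaled (see below). A call has 1 to 12 rows; each row is the pose to reach, as a shift and turn from the pose commanded when the call began, along the tool's axes at that moment; what a row does not reach only later rows make up. The controller multiplies each number of a shift by 0.2 m and each number of a turn by pi/2 rad. A row lasts 1/12 s, in which the tool goes at most 41.7 mm and 7.16 degrees, less where a joint would pass 70% of its speed; a pose out of reach is approached as far as the arm can. A call with a number of a shift or a turn outside -1 to 1 is refused whole. A call with a gripper value outside its range is refused whole. The fingers move at their own pace and stop on an object; "grip_force" is the grip in N (left out, the last holds). Time passes only in rows, so rows that repeat a pose let the fingers close. It gives the time, the measured TCP pose, the force, the opening and the grip force at its end, in the units of the state.
- get_obs(): the state, without advancing time (a new reading comes with each control period).
- viewer.grab_frame(name): name is "side" or "top"; returns a dict with "pixels" (400x640x3 uint8, red, green, blue), "fovy" (degrees; the focal length in pixels is half the picture's height over the tangent of half this angle, whatever the lens; pixels are square), "cx", "cy" (the principal point, pixels), "world_to_cam" (4x4, takes a point from world to camera coordinates). Camera axes: x right, y up, looking along -z (the intrinsics and any distortion apply to the point x, -y, -z); pixel columns grow to the right and rows downward; lengths in m; the calibration is good to about 2 mm. A picture is of the moment at which its call begins. There is no depth.
- r.hand_in(): hands the job in; it is judged then, once.
Trained networks look in a picture, given as the dict that the camera call returned (one of the last four; its "shot" number tells which), for a name from the list of things; names that differ only in an ending like _2 or _b are one class to them, and where a whole thing is asked for, a point or a joint stands for the part that bears it (a point fixed in the world has none). Each returns a list of dicts, best first, with "score" (0 to 1); they miss things now and then, are a little off and sometimes report something else, mostly with a low value. They report only what shows in the picture. A call takes as long as a camera call. They do not tell look-alikes from the thing itself.
- viewer.trace(picture, thing): "pixels" (400x640 bool, what is visible of it) and "rect" ([left, top, right, bottom] in pixels, round what is visible of it).
The state is a dict: "clock": time; "joints": joint angles; "qvel": joint speeds; "tau": joint torques, N m; "tcp_pos": TCP position; "orientation": TCP orientation; "contact_force": force on the tool from outside, world axes, zero at the start; "moment": the same for the moment, N m; "grip_width": finger opening in m; "gripper_force": force on a finger pad.
Only numpy, scipy, OpenCV 4.12 (cv2) and the standard library are available. Lean on these libraries where they do the work, as an engineer would, in place of code of your own. Each camera call takes 0.05 s, during which the arm holds its last target. There are 200 camera calls.

## Working session

There is one attempt and no reset: what is moved stays moved. The work goes in short steps, Python scripts to look and compute and a tool call to move; the robot and the scene stay as the last step left them, time stands still between calls to the robot, and variables do not carry over. Pictures are saved under pics/ and viewed, at most 10 in all, crops included, and the job is handed in when it is done.

Besides the shell and the picture viewer there is one more tool, called in YAML: its name, and indented under it one key for each argument. play_rows: Moves the arm, as the interface text tells. Shifts and turns lie within -1 to 1; 1 stands for 0.2 m of shift or pi/2 rad of turn. Its arguments: {"type":"object","properties":{"commands":{"type":"array","items":{"type":"array","items":{"type":"array","items":{"type":"number","minimum":-1,"maximum":1}}}},"grip_force":{"type":"number"}},"required":["commands"]}

```bash
mkdir -p pics; cat > h.py <<'E'
import numpy as np, cv2
from bench import get_obs, viewer, r
def save(p,n): cv2.imwrite('pics/'+n, p['pixels'][:,:,::-1])
def K(p):
    f=200/np.tan(np.radians(p['fovy'])/2); return f
def proj(p,X):
    X=np.atleast_2d(X); c=(p['world_to_cam']@np.c_[X,np.ones(len(X))].T).T
    f=K(p); return np.c_[p['cx']+f*c[:,0]/-c[:,2], p['cy']-f*c[:,1]/-c[:,2]]
def back(p,uv,z):
    f=K(p);R=p['world_to_cam'][:3,:3];t=p['world_to_cam'][:3,3]
    o=-R.T@t; d=R.T@np.array([(uv[0]-p['cx'])/f,-(uv[1]-p['cy'])/f,-1]); return o+d*(z-o[2])/d[2]
E
python3 - <<'E'
from h import *
print(get_obs())
for n in ['side','top']:
    p=viewer.grab_frame(n); save(p,n+'0.png'); print([k for k in p],p['fovy'],p['cx'],p['cy'],p['world_to_cam'].round(3).tolist(),{k:v for k,v in p.items() if k not in('pixels','world_to_cam')})
    for t in ['round_stand','round_sign','square_edge','jar']:
        for d in viewer.trace(p,t): print(n,t,d['score'],d['rect'])
E
```

```text
{'clock': 0.0, 'joints': array([ 1.10592318,  0.47781993,  0.02235569,  1.55646327, -0.0115194 ,
        1.10927809, -0.08308814]), 'qvel': array([-0.00027847, -0.00017219, -0.00094171, -0.00066124,  0.00121764,
        0.00017792,  0.00054524]), 'tau': array([ 1.79745521e-04, -5.96456695e+01,  1.60764646e+00, -2.81197786e+01,
        1.23492029e-02,  9.44642583e-03,  1.43597390e-05]), 'tcp_pos': array([ 0.23551998, -0.63194525,  0.23030773]), 'orientation': array([-3.08998068e+00, -5.57150056e-01,  7.08531319e-04]), 'contact_force': array([ 0.53983503, -0.1876629 ,  0.57602064]), 'moment': array([ 0.01903402, -0.05256943,  0.01658139]), 'gripper_force': 0.0, 'grip_width': 0.08558234806949007}
['pixels', 'fovy', 'cx', 'cy', 'world_to_cam', 'shot'] 47.2609331335417 321.5613280862525 195.00194979677886 [[-0.98, -0.196, 0.017, 0.463], [0.158, -0.727, 0.668, -0.061], [-0.119, 0.658, 0.744, -1.372], [0.0, 0.0, 0.0, 1.0]] {'fovy': 47.2609331335417, 'cx': 321.5613280862525, 'cy': 195.00194979677886, 'shot': 1}
side round_stand 0.84 [305.5, 290.4, 330.2, 350.1]
side round_stand 0.8 [262.8, 2
[... 716 characters left out ...]
6], [0.0, 0.0, 0.0, 1.0]] {'fovy': 55.780343860183955, 'cx': 315.303283999294, 'cy': 198.94478335107397, 'shot': 2}
top round_stand 0.97 [120.2, 212.7, 183.3, 247.2]
top round_stand 0.94 [152.6, 135.6, 215.4, 175.4]
top round_stand 0.89 [140.8, 276.1, 207.5, 301.6]
top round_stand 0.86 [238.6, 90.9, 281.4, 129.4]
top round_stand 0.58 [219.3, 144.5, 268.2, 178.1]
top round_sign 0.89 [144.4, 279.0, 197.0, 294.6]
top round_sign 0.81 [237.4, 83.7, 284.3, 112.1]
top round_sign 0.77 [218.5, 145.0, 266.2, 166.4]
top round_sign 0.64 [152.7, 137.7, 204.1, 161.3]
top square_edge 0.76 [429.7, 170.5, 493.8, 192.3]
top square_edge 0.6 [223.6, 145.1, 267.3, 177.0]
top jar 0.78 [330.4, 129.0, 363.9, 169.4]
```

View pics/side0.png

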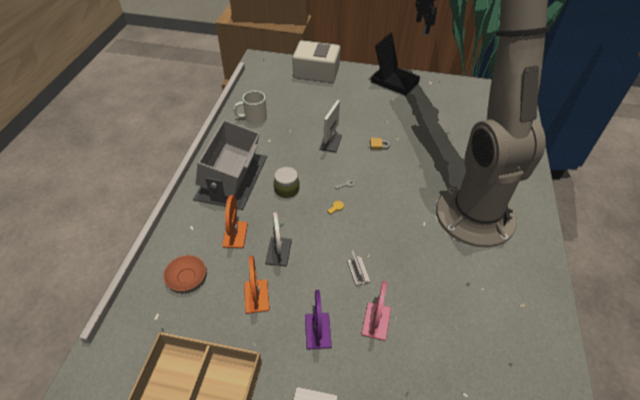

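View pics/top0.png

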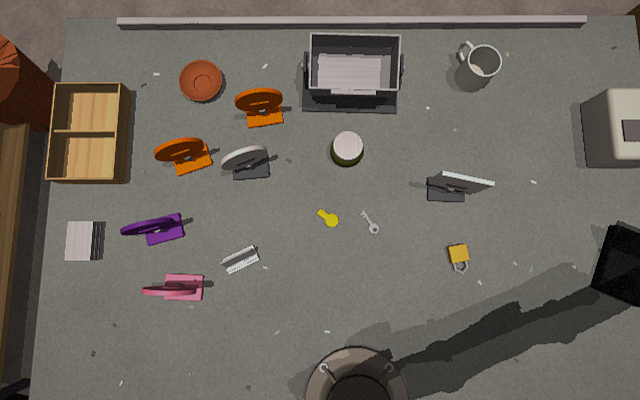

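The side view shows the white round sign at (279,240), with look-alikes in orange at (235,222) and (256,285), purple and pink. The top view has it at (245,160), the jar at (347,148) and the square sign at (460,185). Next I'll fit the pose.

```bash
cat > fit.py <<'E'
from h import *
from scipy.optimize import differential_evolution, minimize
def rz(a): c,s=np.cos(a),np.sin(a); return np.array([[c,-s,0],[s,c,0],[0,0,1]])
a=np.linspace(0,2*np.pi,40)
disc=np.array([[s*.005,.055*np.cos(t),.09+.055*np.sin(t)] for t in a for s in(-1,1)])
foot=np.array([[x,y,z] for x in(-.03,.03) for y in(-.045,.045) for z in(0,.01)])
S=8
def hull(p,X,box):
    m=np.zeros(((box[3]-box[1])*S,(box[2]-box[0])*S),np.uint8)
    q=(proj(p,X)+.5-box[:2])*S
    cv2.fillConvexPoly(m,cv2.convexHull(q.astype(np.float32)).astype(np.int32),1); return m>0
def pick(p,t,uv):
    L=[d for d in viewer.trace(p,t) if d['rect'][0]<=uv[0]<=d['rect'][2] and d['rect'][1]<=uv[1]<=d['rect'][3]]
    return L[0]['pixels'] if L else None
def fit(views,x0,dq=.3,qc=0.):
    V=[]
    for p,uv in views:
        ms,mg=pick(p,'round_stand',uv),pick(p,'round_sign',uv)
        print('found',ms is not None,mg is not None, None if ms is None else ms.sum(), None if mg is None else mg.sum())
        u,v=map(int,uv); box=np.array([u-50,v-50,u+50,v+50])
        up=lambda m:None if m is None else cv2.resize(m[box[1]:box[3],box[0]:box[2]].astype(np.float32),None,fx=S,fy=S,interpolation=cv2.INTER_CUBIC)>.5
        V.append((p,up(ms),up(mg),box))
    def parts(p,th,box):
        o=np.array([th[0],th[1],0])
        return hull(p,disc@rz(th[2]+th[3]).T+o,box),hull(p,foot@rz(th[2]).T+o,box)
    def cost(th):
        c=0
        for p,ms,mg,box in V:
            d,f=parts(p,th,box)
            if mg is not None: c+=1-(d&mg).sum()/(d|mg).sum()
            if ms is not None: c+=1-((d|f)&ms).sum()/((d|f)|ms).sum()
        return c
    R=differential_evolution(cost,[(x0[0]-.06,x0[0]+.06),(x0[1]-.06,x0[1]+.06),(-.45,.45),(qc-dq-.1,qc+dq+.1)],seed=1,popsize=12,maxiter=60,polish=False)
    for i,(p,ms,mg,box) in enumerate(V):
        d,f=parts(p,R.x,box); im=cv2.resize(p['pixels'][box[1]:box[3],box[0]:box[2],::-1],None,fx=S/2,fy=S/2,interpolation=cv2.INTER_CUBIC)
        im0=im.copy()
        for m,c in((d,(0,0,255)),(f,(0,255,0))):
            cs,_=cv2.findContours(cv2.resize(m.astype(np.uint8),None,fx=.5,fy=.5),cv2.RETR_EXTERNAL,cv2.CHAIN_APPROX_NONE); cv2.drawContours(im,cs,-1,c,1)
        out=np.hstack([im]) if i==0 else np.hstack([out,im])
    return R.x,R.fun,out
E
python3 - <<'E'
from fit import *
t=viewer.grab_frame('top'); s=viewer.grab_frame('side')
x0=back(t,(250,165),.03); print(x0)
th,c,im=fit([(t,(245,160)),(s,(280,240))],x0); print(th.round(4),c); cv2.imwrite('pics/f0.png',im[:600,:800])
J=back(t,(347,149),.065);print('jar',J)
for uv in((265,117),(193,160)): print('orange',back(t,uv,.005))
E
```

```text
[0.54044838 0.24727807 0.03      ]
found True True 1345 792
found True True 780 212
[0.5442 0.2513 0.0787 0.3043] 0.4517529821207563
jar [0.56943608 0.01642446 0.065     ]
orange [0.67009826 0.21677329 0.005     ]
orange [0.55954229 0.39348157 0.005     ]
```

View pics/f0.png

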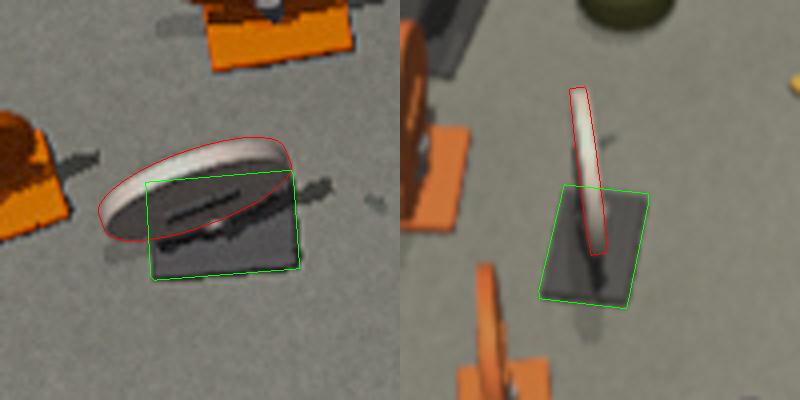

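The overlay matches well: disc outline in red, foot in green, at left (200,190) and right (590,180). So the axis is at (0.544, 0.251), the foot yaw is 0.08 and the joint is at 0.30. I'll plan the approach arc now.

```bash
cat >> h.py <<'E'
from scipy.spatial.transform import Rotation as Ro
def rel(pos,R,tgt,yawy):
    "row numbers from pose to tgt with tool y at world yaw"
    cur=np.arctan2(R[1,1],R[0,1]); d=(yawy-cur+np.pi)%(2*np.pi)-np.pi
    s=R.T@(np.array(tgt)-pos)/.2
    return s.round(3).tolist()+[round(-d/(np.pi/2),3)], np.array(tgt), Ro.from_euler('z',d).as_matrix()@R
E
python3 - <<'E'
from h import *
o=get_obs(); p,R=o['tcp_pos'],Ro.from_rotvec(o['orientation']).as_matrix()
print(R.round(3))
W=[(.39,-.475,.23),(.53,-.29,.23),(.59,-.1,.23),(.59,.08,.23),(.5442,.2513,.22)]
y0=np.arctan2(R[1,1],R[0,1]); y1=.383
for i,w in enumerate(W):
    c,p,R=rel(p,R,w,y0+(y1-y0)*(i+1)/5); print(c)
E
```

```text
[[ 0.937  0.349  0.   ]
 [ 0.349 -0.937 -0.   ]
 [ 0.     0.    -1.   ]]
[0.998, -0.469, 0.007, np.float64(-0.203)]
[1.125, -0.283, -0.0, np.float64(-0.203)]
[0.96, -0.265, -0.0, np.float64(-0.203)]
[0.871, -0.228, -0.0, np.float64(-0.203)]
[0.869, -0.174, 0.05, np.float64(-0.203)]
```

play_rows:
  commands:
    - [[-0.2,0.99,-0.47,0,-0.203],[-0.2,0.99,-0.47,0,-0.203],[-0.2,0.99,-0.47,0,-0.203],[-0.2,0.99,-0.47,0,-0.203],[-0.2,0.99,-0.47,0,-0.203],[-0.2,0.99,-0.47,0,-0.203]]
  grip_force: 30

```text
clock: 1.3
tcp_pos: [0.3951, -0.4686, 0.2316]
orientation: [-2.957, -1.055, -0.007]
contact_force: [-0.2, 1.0, -0.4]
grip_width: 0.0513
gripper_force: 0.0
```

play_rows:
  commands:
    - [[-0.2,1,-0.28,0,-0.203],[-0.2,1,-0.28,0,-0.203],[-0.2,1,-0.28,0,-0.203],[-0.2,1,-0.28,0,-0.203],[-0.2,1,-0.28,0,-0.203],[-0.2,1,-0.28,0,-0.203]]

```text
clock: 1.8
tcp_pos: [0.5156, -0.2967, 0.2319]
orientation: [-2.75, -1.516, -0.009]
contact_force: [1.2, 1.2, 1.4]
grip_width: 0.0512
gripper_force: 0.0
```

play_rows:
  commands:
    - [[-0.2,0.98,-0.26,0,-0.203],[-0.2,0.98,-0.26,0,-0.203],[-0.2,0.98,-0.26,0,-0.203],[-0.2,0.98,-0.26,0,-0.203],[-0.2,0.98,-0.26,0,-0.203],[-0.2,0.98,-0.26,0,-0.203]]

```text
clock: 2.3
tcp_pos: [0.575, -0.104, 0.232]
orientation: [-2.475, -1.931, -0.008]
contact_force: [0.4, 1.4, 0.7]
grip_width: 0.0512
gripper_force: 0.0
```

play_rows:
  commands:
    - [[-0.2,0.87,-0.23,0,-0.203],[-0.2,0.87,-0.23,0,-0.203],[-0.2,0.87,-0.23,0,-0.203],[-0.2,0.87,-0.23,0,-0.203],[-0.2,0.87,-0.23,0,-0.203],[-0.2,0.87,-0.23,0,-0.203]]

```text
clock: 2.8
tcp_pos: [0.5721, 0.0716, 0.2318]
orientation: [-2.142, -2.296, -0.004]
contact_force: [1.3, 0.0, -1.0]
grip_width: 0.0512
gripper_force: 0.0
```

```bash
python3 - <<'E'
from h import *
o=get_obs(); print(o)
p,R=o['tcp_pos'],Ro.from_rotvec(o['orientation']).as_matrix()
print(rel(p,R,(.5442,.2513,.2),.383)[0])
E
```

```text
{'clock': 2.8, 'joints': array([ 0.18111414,  0.36257468, -0.52104153,  1.76850275,  0.2009069 ,
        1.06248128, -0.34058128]), 'qvel': array([ 0.05500651, -0.00297114,  0.07051671,  0.00548614,  0.01950302,
        0.00865097,  0.04439222]), 'tau': array([-4.26745769e-01, -4.79969037e+01, -4.59763840e+00, -2.67829585e+01,
        3.95586749e-02, -3.24560715e-03, -4.30747932e-01]), 'tcp_pos': array([0.57207799, 0.071612  , 0.23178877]), 'orientation': array([-2.14219179, -2.29619979, -0.00367807]), 'contact_force': array([ 1.32205782,  0.02664602, -0.96411797]), 'moment': array([-0.01115178, -0.05363367,  0.0161918 ]), 'gripper_force': 0.0, 'grip_width': 0.05115532138459879}
[0.906, -0.077, 0.161, np.float64(-0.2)]
```

play_rows:
  commands:
    - [[-0.2,0.906,-0.077,0.16,-0.2],[-0.2,0.906,-0.077,0.16,-0.2],[-0.2,0.906,-0.077,0.16,-0.2],[-0.2,0.906,-0.077,0.16,-0.2],[-0.2,0.906,-0.077,0.16,-0.2],[-0.2,0.906,-0.077,0.16,-0.2],[-0.2,0.906,-0.077,0.16,-0.2],[-0.2,0.906,-0.077,0.16,-0.2],[-0.2,0.906,-0.077,0.16,-0.2]]

```text
clock: 3.55
tcp_pos: [0.5472, 0.2433, 0.1993]
orientation: [1.772, 2.593, -0.001]
contact_force: [-0.1, 0.1, 0.6]
grip_width: 0.0512
gripper_force: 0.0
```

```bash
python3 - <<'E'
from h import *
o=get_obs(); print(o['joints'].round(3),o['tcp_pos'])
p,R=o['tcp_pos'],Ro.from_rotvec(o['orientation']).as_matrix()
print(rel(p,R,(.5442,.2513,.116),.383)[0])
t=viewer.grab_frame('top'); s=viewer.grab_frame('side')
im=np.hstack([cv2.resize(q['pixels'][b:b+120,a:a+120,::-1],None,fx=3.3,fy=3.3,interpolation=2) for q,a,b in((t,190,90),(s,220,160))]); cv2.imwrite('pics/c1.png',im)
E
```

```text
[-0.062  0.452 -0.609  1.744  0.296  1.038 -0.403] [0.54723772 0.24330035 0.19932261]
[0.043, 0.0, 0.417, np.float64(-0.007)]
```

View pics/c1.png

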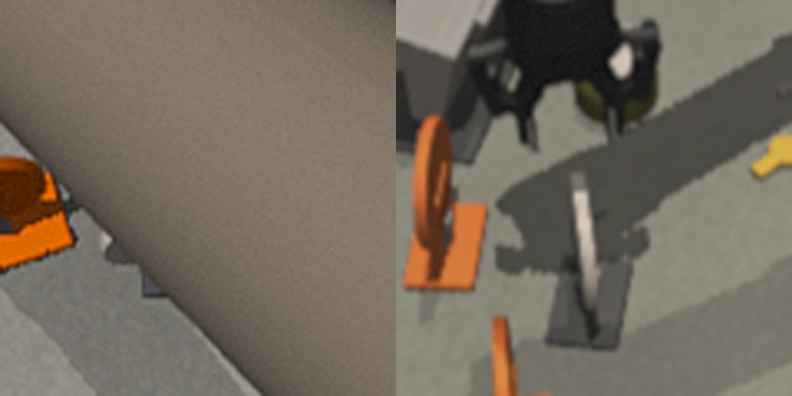

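The fingers straddle the disc: finger tips at (530,145) and (616,135), disc top at (577,178). I'll descend and pinch.

play_rows:
  commands:
    - [[-0.2,0.043,0,0.2,-0.007],[-0.2,0.043,0,0.3,-0.007],[-0.2,0.043,0,0.42,-0.007],[-0.2,0.043,0,0.42,-0.007],[-0.2,0.043,0,0.42,-0.007],[1,0.043,0,0.42,-0.007],[1,0.043,0,0.42,-0.007],[1,0.043,0,0.42,-0.007],[1,0.043,0,0.42,-0.007],[1,0.043,0,0.42,-0.007],[1,0.043,0,0.42,-0.007],[1,0.043,0,0.42,-0.007]]
  grip_force: 25

```text
clock: 4.65
tcp_pos: [0.5414, 0.2534, 0.1167]
orientation: [-1.753, -2.607, 0.005]
contact_force: [-7.3, -3.9, 10.1]
grip_width: 0.0094
gripper_force: 27.0
```

```bash
python3 - <<'E'
from h import *
o=get_obs(); print(o['joints'].round(3),o['tcp_pos'],o['moment'],o['grip_width'],o['gripper_force'])
E
```

```text
[-0.111  0.548 -0.575  1.812  0.373  0.894 -0.471] [0.54144261 0.25341305 0.11670741] [-0.84198843  1.57308739 -0.02193578] 0.009397358769589406 27.015757262706757
```

play_rows:
  commands:
    - [[1,0,-0.015,0,0],[1,0,-0.015,0,-0.08],[1,0,-0.015,0,-0.16],[1,0,-0.015,0,-0.24],[1,0,-0.015,0,-0.32],[1,0,-0.015,0,-0.4],[1,0,-0.015,0,-0.4],[1,0,-0.015,0,-0.4]]

```text
clock: 5.32
tcp_pos: [0.5406, 0.2527, 0.1167]
orientation: [0.861, 3.02, 0.0]
contact_force: [-2.1, -1.4, 6.5]
grip_width: 0.0094
gripper_force: 27.0
```

```bash
python3 - <<'E'
from h import *
o=get_obs(); print(o['joints'].round(3),o['tcp_pos'],o['moment'],o['contact_force'],o['grip_width'])
R=Ro.from_rotvec(o['orientation']).as_matrix();print(np.arctan2(R[1,1],R[0,1]), R.T@o['contact_force'])
E
```

```text
[-0.007  0.584 -0.721  1.811  0.474  0.926  0.076] [0.54058801 0.25268438 0.11674497] [-0.4791413   0.5068827   0.03121741] [-2.05566556 -1.42421277  6.54469204] 0.009378535744839047
1.0150019177424694 [ 0.98695586 -2.29104351 -6.54707374]
```

play_rows:
  commands:
    - [[1,0,0,0,-0.08],[1,0,0,0,-0.16],[1,0,0,0,-0.24],[1,0,0,0,-0.32],[1,0,0,0,-0.4],[1,0,0,0,-0.48],[1,0,0,0,-0.56],[1,0,0,0,-0.64],[1,0,0,0,-0.7],[1,0,0,0,-0.7]]

```text
clock: 6.15
tcp_pos: [0.5406, 0.251, 0.1167]
orientation: [0.849, -3.024, 0.005]
contact_force: [-3.9, -7.0, 12.5]
grip_width: 0.0094
gripper_force: 27.9
```

play_rows:
  commands:
    - [[1,0,0,0,-0.08],[1,0,0,0,-0.16],[1,0,0,0,-0.24],[1,0,0,0,-0.32],[1,0,0,0,-0.4],[1,0,0,0,-0.48],[1,0,0,0,-0.56],[1,0,0,0,-0.64],[1,0,0,0,-0.7],[1,0,0,0,-0.7],[1,0,0,0,-0.7],[1,0,0,0,-0.7]]

```text
clock: 7.15
tcp_pos: [0.5421, 0.2502, 0.1167]
orientation: [2.296, -2.142, 0.008]
contact_force: [1.2, -9.9, 11.0]
grip_width: 0.0095
gripper_force: 27.7
```

```bash
python3 - <<'E'
from h import *
o=get_obs(); print(o['joints'].round(3),o['tcp_pos'],o['moment'],o['contact_force'],o['grip_width'])
R=Ro.from_rotvec(o['orientation']).as_matrix();print(np.arctan2(R[1,1],R[0,1])%6.2832, R.T@o['contact_force'])
E
```

```text
[ 0.264  0.805 -1.183  1.793  0.83   1.142  2.009] [0.542069   0.25024238 0.11673001] [-1.6355526   0.10422893  0.08645154] [ 1.19523373 -9.86512662 11.03886403] 0.009526005172824287
3.2107468024191466 [  9.97477816  -0.53749242 -10.99184828]
```

Yaw is 3.21 against a goal of 3.22. I'll open by a moderate amount, rise, then lift clear so both cameras can check.

play_rows:
  commands:
    - [[0.4,0,0,0,0],[0.2,0,0,0,0],[-0.1,0,0,0,0],[-0.2,0,0,0,0],[-0.2,0,0,0,0],[-0.2,0,0,-0.1,0],[-0.2,0,0,-0.25,0],[-0.2,0,0,-0.4,0],[-0.2,0,0,-0.55,0],[-0.2,0,0,-0.65,0],[-0.2,0,0,-0.65,0]]

```text
clock: 8.07
tcp_pos: [0.5412, 0.2552, 0.2501]
orientation: [-2.296, 2.134, -0.002]
contact_force: [0.1, 0.9, 0.8]
grip_width: 0.0514
gripper_force: 0.0
```

```bash
python3 - <<'E'
from h import *
o=get_obs(); print(o['joints'].round(3),o['tcp_pos'],o['contact_force'],o['grip_width'])
p,R=o['tcp_pos'],Ro.from_rotvec(o['orientation']).as_matrix()
y=np.arctan2(R[1,1],R[0,1])
for w in [(.57,.07,.245),(.57,-.11,.245)]:
  y-=.3; c,p,R=rel(p,R,w,y); print(c)
E
```

```text
[ 0.33   0.675 -1.308  1.673  0.674  1.321  2.116] [0.54120757 0.25520833 0.25006198] [0.09023662 0.92860433 0.83218111] 0.05137387868363378
[0.934, -0.076, 0.022, np.float64(0.191)]
[0.877, -0.203, -0.002, np.float64(0.191)]
```

play_rows:
  commands:
    - [[-0.2,0.93,-0.08,0,0.19],[-0.2,0.93,-0.08,0,0.19],[-0.2,0.93,-0.08,0,0.19],[-0.2,0.93,-0.08,0,0.19],[-0.2,0.93,-0.08,0,0.19],[-0.2,0.93,-0.08,0,0.19],[-0.2,0.93,-0.08,0,0.19]]

```text
clock: 8.65
tcp_pos: [0.5695, 0.067, 0.2444]
orientation: [1.952, -2.46, -0.001]
contact_force: [0.9, 0.9, 0.6]
grip_width: 0.051
gripper_force: 0.0
```

play_rows:
  commands:
    - [[-0.2,0.88,-0.2,0,0.19],[-0.2,0.88,-0.2,0,0.19],[-0.2,0.88,-0.2,0,0.19],[-0.2,0.88,-0.2,0,0.19],[-0.2,0.88,-0.2,0,0.19],[-0.2,0.88,-0.2,0,0.19],[-0.2,0.88,-0.2,0,0.19],[-0.2,0.88,-0.2,0,0.19]]

```text
clock: 9.32
tcp_pos: [0.5691, -0.1088, 0.2455]
orientation: [-1.575, 2.717, 0.001]
contact_force: [0.0, 0.2, 0.6]
grip_width: 0.0515
gripper_force: 0.0
```

```bash
python3 - <<'E'
from fit import *
t=viewer.grab_frame('top'); s=viewer.grab_frame('side'); save(t,'top2.png')
th,c,im=fit([(t,(245,160)),(s,(280,240))],(.543,.25)); print(th.round(4),c); cv2.imwrite('pics/f2.png',im[:600,:800])
for q in(t,s):
  for n in('jar','square_edge'): print(n,[d['rect'] for d in viewer.trace(q,n)])
E
```

```text
found True True 1172 708
found True True 847 344
[ 0.5437  0.2513  0.0827 -0.0118] 0.3315967484569178
jar [[327.9, 128.7, 363.0, 169.4]]
square_edge [[428.6, 168.9, 495.8, 191.8]]
jar [[273.3, 163.4, 298.5, 199.4]]
square_edge [[323.0, 99.8, 342.5, 144.2]]
```

View pics/f2.png

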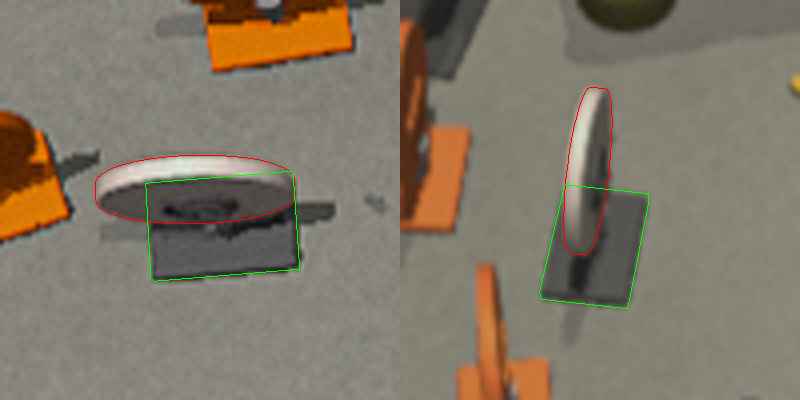

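View pics/top2.png

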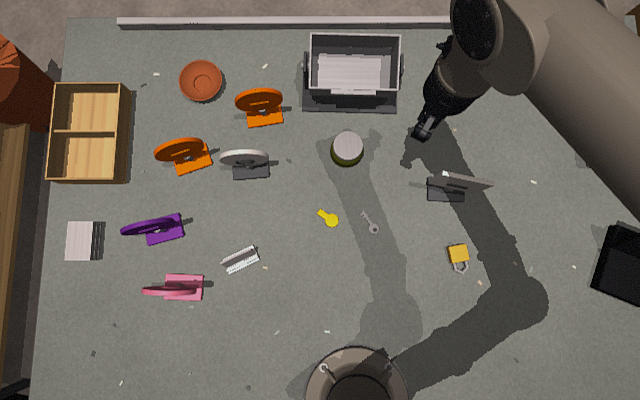

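The fit crop shows the ring at about (200,208) on the robot's side, and the panel is within about 0.02 rad of parallel to its foot. In the top view the jar at (347,148) and the square sign at (460,185) haven't moved, and the arm is clear of everything.

```bash
python3 -c "
from bench import r
print(r.hand_in())"
```

```text
the job is handed in; nothing more can be done
None
```

The round sign is turned half a turn: its ring face now looks to the robot's side, about 0.01 rad from parallel to its foot by the camera fit. The square sign and jar show no movement in the pictures. The job was handed in after about 9.5 s, and the hand-in gave no verdict.

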